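# Open a child-safe drawer with its key pin

### The job

Take the key pin from its stand, push it down through the narrow slot in the top of the child-safe drawer box, feel for the hidden sprung latch tab and press it gently, without forcing pin or box, keeping it pressed until the drawer has sprung all the way out. Then put the pin back fully home in its stand and leave the drawer open and everything else where it is.

Things in the scene. Friction and masses are not known exactly. Their poses are not given: they have to be found in the camera images.
- box: white box, 160 mm deep (its x) x 170 wide (its y) x 90 high, fixed to the worktop; origin at the centre of its underside, z up; its front, with the drawer and no handle, is its -x side. The top plate is 6 mm thick with one slot in it. More than 20 N from the pin, anywhere on box, drawer or tab, damages it.
- slot (a point): middle of the slot's mouth in the box's top face, 35 mm behind (box +x of) the box's middle, 90 mm above the worktop; axes as the box. The slot is 11 mm wide (x) and 62 mm long (y), its upper edge bevelled 3 mm; a thin steel rim surrounds it.
- tab_zone (a point): 26 mm straight below point slot (not the tab itself): middle of the zone of the unseen steel tab. The tab's flat top is 12 mm long along the slot and fills its width; its middle is up to 19 mm either way along the slot (y) from here and its top up to 7 mm above or below here, different each time. About 6 N starts it down, +0.5 N per mm, and hook friction adds up to 4 N.
- deck (a point): 50 mm below point slot: the rigid inner deck under the slot; beside the tab the way is free down to it
- drawer (a joint): how far the drawer is out, m: 0 latched, 0.045 all the way out (toward the box's -x). The latch lets go when the tab is about 5 mm down; the tab's hard stop is at 8.5 mm. A damped spring then pushes the drawer out unaided in about 3 s; if the tab is let up before about 25 mm, the hook can jam the drawer part-way until the tab is pressed again.
- key: the key pin, 60 g: round steel shank 8 mm in diameter and 60 mm long pointing down, a round flange 30 mm in diameter and 4 mm thick above it, then a round grey grip 18 mm in diameter and 50 mm long. Origin on its axis at the underside of the flange; z along the axis toward the grip (grip from z = 4 to 54 mm, shank from 0 to -60 mm). It starts upright in the stand, flange resting on the stand's top
- key_tip (a point): the end of the key pin's shank, 60 mm below the key's origin
- stand: wooden block 50 x 50 mm (64 x 64 at its foot) and 66 mm high, fixed; origin at the centre of its underside, z up
- stand_hole (a point): middle of the mouth of the square hole in the stand's top, 66 mm above the worktop; the hole is 11 x 11 mm and 61.5 mm deep, its edge bevelled 3 mm. The pin is home when its flange lies on the stand's top (key's origin at this point)
- spice_jar: loose bystander: small spice jar, 40 mm across, 105 high; origin at the centre of its underside
- garlic: loose bystander: garlic bulb, 53 mm; origin under its centre
- tumbler: loose bystander: glass tumbler, 81 mm across, 91 high; origin at the centre of its underside
Things that resemble listed ones, but are neither listed nor needed, are in the scene too. What is shaped like the key but yellow is not meant.

How it is judged:
By the outcome, as a careful person would: the job done as asked, in the order asked, and still so for the second after the job is handed in, with the robot touching nothing.
It also fails if it takes over 72 s, if anything falls off the work surface, if the arm or the gripper's body presses on something with over 40 N, if the wrist force passes 120 N, or if a joint passes its speed limit or range.

### The arm

A 6-joint arm with a two-finger parallel gripper is mounted at the origin on a cart in front of the work surface, level with it; the furniture and walls round the work are solid. World frame = base frame: x ahead of the robot, y to its left, z up, the work surface at z = 0. Lengths are in mm, angles in rad, forces in N, time in s.
With the tool pointing down it reaches from about 275 to 750 mm from the base axis. Payload 10.2 kg.
Tool frame: the origin (TCP) lies between the finger pads; the fingertips stand 19 mm ahead of it and the grasp point (between the pads) is the TCP; z points along the fingers, y is the line along which they close (so a half turn about z gives the same grasp; the last joint's range is limited). The gripper opens to 88 mm and grips with 3 to 60 N. Pads are 18 mm wide; open, the fingers measure 123 mm over their backs; the gripper's body (75 mm by 187 mm) begins 45 mm behind the grasp point.
Start: joints at [0.893, 0.313, 1.498, -0, 1.331, -0.223], TCP at [230.636, 471.634, 257.72] pointing down, gripper open.
Joint ranges: [-2.94, 2.94], [-0.97, 2.17], [0.19, 2.56], [-1.23, 4.37], [0.02, 3.11], [-2.88, 2.88]. Speed limits (rad/s): [2.39, 2.39, 3.01, 3.14, 3.14, 3.14].

### API

Orientations are given as a unit quaternion [x, y, z, w].
In Python, from workcell import bot gives the robot as it stands. The module is installed in compiled form; this text tells all that it offers.
- The arm moves only by the tool jog_arm, never from a script. Its argument "rows" is a list of rows, each a list of 3 entries, a list of its own where there are three numbers: the shift along the tool's x, y, z in mm, then the turn, a rotation vector about the tool's x, y, z in rad, then the opening, from 0 (shut) to 1 (fully open). A call has 1 to 5 rows; each row is the pose to reach, as a shift and turn from the pose commanded when the call began, along the tool's axes at that moment; what a row does not reach only later rows make up. A row lasts 1/12 s, in which the tool goes at most 41.7 mm and 7.16 degrees, less where a joint would pass 70% of its speed; a pose out of reach is approached as far as the arm can. A call with a gripper value outside its range is refused whole. The fingers move at their own pace and stop on an object; "grip_force" is the grip in N (left out, the last holds). Time passes only in rows, so rows that repeat a pose let the fingers close. It gives the time, the measured TCP pose, the force, the opening and the grip force at its end, in the units of the state.
- bot.state(): the state, without advancing time (a new reading comes with each control period).
- bot.read_camera(name): name is "scene" or "top" or "wrist"; returns a dict with "image" (420x560x3 uint8, red, green, blue), "depth" (420x560 float32, mm along the optical axis (not along the pixel's ray), 0 where there is no reading), "fx", "fy", "cx", "cy" (pixels), "dist_coeffs" ([k1, k2, p1, p2, k3] as OpenCV has them; the pictures are not rectified), "world_to_cam" (4x4, takes a point from world to camera coordinates). Camera axes: x right, y down, z forward; pixel columns grow to the right and rows downward; lengths in mm; the calibration is good to about 2 mm. A picture is of the moment at which its call begins.
- bot.hand_in(): hands the job in; it is judged then, once.
Trained networks look in a picture, given as the dict that the camera call returned (one of the last four; its "shot" number tells which), for a name from the list of things; names that differ only in an ending like _2 or _b are one class to them, and where a whole thing is asked for, a point or a joint stands for the part that bears it (a point fixed in the world has none). Each returns a list of dicts, best first, with "conf" (0 to 1); they miss things now and then, are a little off and sometimes report something else, mostly with a low value. They report only what shows in the picture. A call takes as long as a camera call. They do not tell look-alikes from the thing itself.
- bot.find_in(picture, label): "rect" ([left, top, right, bottom] in pixels, round what is visible of it).
- bot.tip_of(picture, label): "at" ([column, row] in pixels: a listed point, or the origin of a listed thing).
The state is a dict: "time": time; "joint_positions": joint angles; "joint_vel": joint speeds; "effort": joint torques, N m; "tool_pos": TCP position; "eef_rot": TCP orientation; "force": force on the tool from outside, world axes, zero at the start; "moment": the same for the moment, N m; "grip_width": finger opening in mm; "grasp_force": force on a finger pad.
Only numpy, scipy, OpenCV 4.12 (cv2) and the standard library are available. Lean on these libraries where they do the work, as an engineer would, in place of code of your own. Each camera call takes 0.05 s, during which the arm holds its last target. There are 200 camera calls.

## Working session

There is one attempt and no reset: what is moved stays moved. The work goes in short steps, Python scripts to look and compute and a tool call to move; the robot and the scene stay as the last step left them, time stands still between calls to the robot, and variables do not carry over. Pictures are saved under pics/ and viewed, at most 10 in all, crops included, and the job is handed in when it is done.

Besides the shell and the picture viewer there is one more tool, called after "Call:" as a command line: name --argument value ..., lists and objects as JSON in quotes. jog_arm: Moves the arm, as the interface text tells. Its arguments: {"type":"object","properties":{"rows":{"type":"array"},"grip_force":{"type":"number"}},"required":["rows"]}

```bash
mkdir -p pics
cat > h.py <<'E'
import numpy as np, cv2
from scipy.spatial.transform import Rotation as R
from workcell import bot
def K(p): return np.array([[p['fx'],0,p['cx']],[0,p['fy'],p['cy']],[0,0,1.]])
def ray(p,uv):
    n=cv2.undistortPoints(np.array([[uv]],float),K(p),np.array(p['dist_coeffs'],float))[0,0]
    T=np.linalg.inv(np.array(p['world_to_cam'])); return T[:3,3], T[:3,:3]@np.array([n[0],n[1],1.])
def at_z(p,uv,z):
    o,d=ray(p,uv); return o+d*(z-o[2])/d[2]
def at_depth(p,uv):
    o,d=ray(p,uv); return o+d*p['depth'][int(round(uv[1])),int(round(uv[0]))]
def cloud(p):
    h,w=p['depth'].shape; g=np.stack(np.meshgrid(np.arange(w),np.arange(h)),-1).reshape(-1,1,2).astype(float)
    n=cv2.undistortPoints(g,K(p),np.array(p['dist_coeffs'],float))[:,0]
    z=p['depth'].reshape(-1,1); T=np.linalg.inv(np.array(p['world_to_cam']))
    P=(np.hstack([n,np.ones((len(n),1))])*z)@T[:3,:3].T+T[:3,3]; P[z[:,0]<=0]=np.nan
    return P.reshape(h,w,3)
def save(p,n): cv2.imwrite(f'pics/{n}.png',p['image'][:,:,::-1])
E
cat > a.py <<'E'
from h import *
np.set_printoptions(precision=1,suppress=True)
for c in ('top','scene'):
    p=bot.read_camera(c); save(p,c+'0'); print(c,np.linalg.inv(p['world_to_cam'])[:3,3])
    for l,z in (('box',0),('slot',90),('key',66),('stand',0),('stand_hole',66),('spice_jar',0),('garlic',0),('tumbler',0)):
        for d in bot.tip_of(p,l)[:2]: print(l,round(d['conf'],2),np.array(d['at']),at_z(p,d['at'],z))
print(bot.state())
E
python3 a.py
```

```text
top [ 379.3 -131.5 1156.1]
box 0.83 [292.7 195. ] [ 590.9 -161.4    0. ]
box 0.68 [293.7 181.6] [ 632.1 -164.6    0. ]
slot 0.64 [290.1 180.7] [ 615. -152.   90.]
slot 0.3 [292.1 181.3] [ 613.3 -157.6   90. ]
key 0.65 [343.8 225.9] [ 490.5 -302.5   66. ]
key 0.56 [381.6 220.9] [ 504.5 -408.7   66. ]
stand 0.76 [375.9 227.5] [ 492.4 -407.9    0. ]
spice_jar 0.63 [191.6 255. ] [411.9 137.1   0. ]
garlic 0.71 [328.8 266.6] [ 377.6 -266.     0. ]
scene [ -20.6 -366.4 1134.1]
box 0.84 [296.3 210.4] [ 578.7 -153.1    0. ]
slot 0.77 [306.8 178.9] [ 617.5 -161.3   90. ]
slot 0.64 [392.8 266.7] [ 483.4 -408.1   90. ]
key 0.75 [348.6 250. ] [ 495.8 -308.1   66. ]
key 0.62 [389.2 266.7] [ 492.  -401.9   66. ]
stand 0.92 [387.8 278.6] [ 494.5 -409.7    0. ]
stand 0.61 [156.7 226.4] [411.3 135.6   0. ]
stand_hole 0.81 [392.5 266.2] [ 495.8 -408.1   66. ]
spice_jar 0.88 [157.  227.4] [409.3 133.6   0. ]
garlic 0.62 [311.3 304.4] [ 371.6 -271.9    0. ]
tumbler 0.61 [412.6 211.9] [ 683.1 -414.2    0. ]
{'time': 0.9, 'joint_positions': array([ 0.9,  0.3,  1.5, -0. ,  1.3, -0.2]), 'joint_vel': array([-0.,  0.,  0.,  0., -0., -0.]), 'effort': array([  0. , -40.2, -25.2,   0.1,   0. ,  -0. ]), 'tool_pos': array([230.6, 471.6, 257.7]), 'eef_rot': array([0.2, 1. , 0. , 0. ]), 'force': array([ 0.3, -0.4, -0.2]), 'moment': array([ 0., -0., -0.]), 'grasp_force': 0.0, 'grip_width': 87.86793423510925}
```

```bash
python3 -c "
import cv2
a=cv2.imread('pics/top0.png');b=cv2.imread('pics/scene0.png')
cv2.imwrite('pics/t1.png',cv2.resize(a[130:310,150:430],(800,514),interpolation=3))
cv2.imwrite('pics/s1.png',cv2.resize(b[130:340,140:440],(800,560),interpolation=3))"
```

```text
(no output)
```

View pics/t1.png

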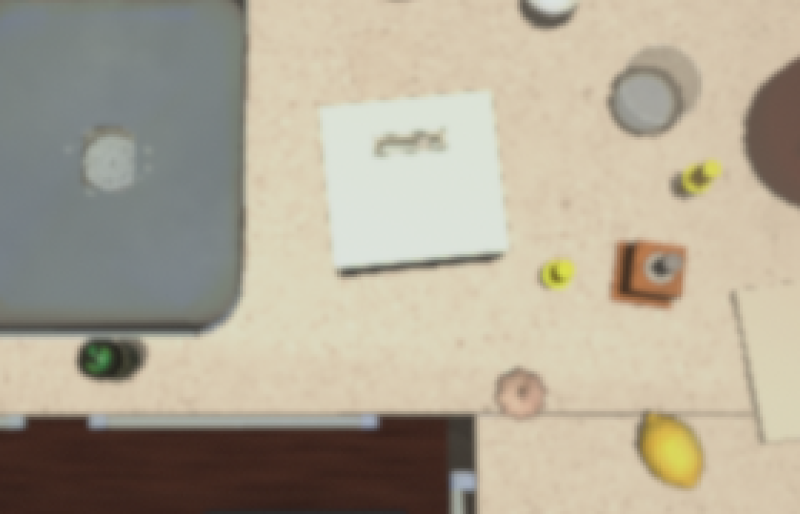

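View pics/s1.png

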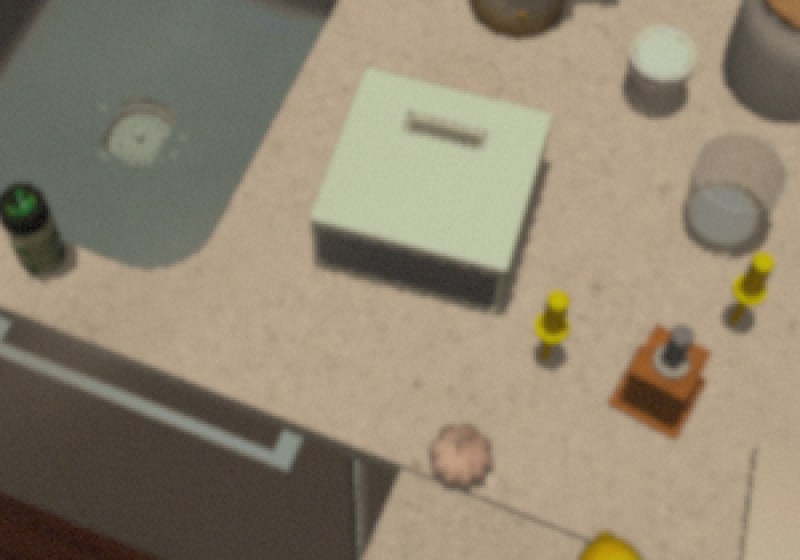

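The top view shows the box (slot near its far side, crop ~410,140) and the stand with the grey key (crop ~660,268). Two free-standing yellow decoys are next to it. I go over the slot first for a closer look.

```bash
cat >> h.py <<'E'
def go(xyz,yaw=None):
    """shift in current tool axes to world xyz; yaw: tool x = -(cos,sin) of yaw, z down"""
    s=bot.state(); r=R.from_quat(s['eef_rot']); out=r.inv().apply(np.array(xyz)-s['tool_pos'])
    t=np.zeros(3) if yaw is None else (r.inv()*R.from_euler('z',yaw)*R.from_quat([0,1,0,0])).as_rotvec()
    print('shift',out.round(2),'turn',t.round(4),'time',round(s['time'],2),'pos',s['tool_pos'].round(2),'F',s['force'].round(2),'M',s['moment'].round(2),'w',round(s['grip_width'],2),'gf',round(s['grasp_force'],1))
E
python3 - <<'E'
from h import *
go([560,-160,330],np.radians(5)); r=R.from_quat(bot.state()['eef_rot']).as_matrix(); print(r.round(3))
p=bot.read_camera('wrist'); T=np.linalg.inv(p['world_to_cam']); s=bot.state()
print(r.T@(T[:3,3]-s['tool_pos']), (r.T@T[:3,:3]).round(2), p['fx'])
p=bot.read_camera('top'); P=cloud(p); m=(abs(P[...,2]-90)<5)&(abs(P[...,0]-580)<140)&(abs(P[...,1]+158)<130)
c=cv2.minAreaRect(P[m][:,:2].astype(np.float32)); print(m.sum(),c)
E
```

```text
shift [-573.35 -422.75  -72.28] turn [ 0.      0.     -0.5421] time 0.9 pos [230.64 471.64 257.73] F [ 0.27 -0.36 -0.19] M [ 0.01 -0.   -0.  ] w 87.87 gf 0.0
[[-0.898  0.439  0.   ]
 [ 0.439  0.898  0.   ]
 [-0.     0.    -1.   ]]
[  69.94684027    0.18784393 -127.56745486] [[ 0.   -0.96 -0.27]
 [ 1.    0.    0.  ]
 [-0.   -0.27  0.96]] 307.49850271692253
3379 ((584.5023803710938, -162.5684051513672), (162.51461791992188, 172.06982421875), 5.745196342468262)
```

```bash
python3 -c "
from h import *
go([615,-160,240],np.radians(5.7))"
```

```text
shift [-622.76 -398.58   17.73] turn [ 0.      0.     -0.5543] time 1.0 pos [230.64 471.63 257.73] F [ 0.11 -0.34 -0.03] M [-0.   -0.05 -0.03] w 88.15 gf 0.0
```

Call:
jog_arm --rows '[[[-600, -400, 15], [0, 0, 0], 0.5], [[-600, -400, 15], [0, 0, 0], 0.5], [[-600, -400, 15], [0, 0, 0], 0.5], [[-600, -400, 15], [0, 0, 0], 0.5], [[-600, -400, 15], [0, 0, 0], 0.5]]'

```text
time: 1.42
tool_pos: [336.0, 290.0, 253.5]
eef_rot: [0.225, 0.974, 0.0, 0.0]
force: [1.3, 0.7, 0.2]
grip_width: 57.1
grasp_force: 0.0
```

Call:
jog_arm --rows '[[[-480, -280, 10], [0, 0, -0.53], 0.5], [[-480, -280, 10], [0, 0, -0.53], 0.5], [[-480, -280, 10], [0, 0, -0.53], 0.5], [[-480, -280, 10], [0, 0, -0.53], 0.5], [[-480, -280, 10], [0, 0, -0.53], 0.5]]'

```text
time: 1.83
tool_pos: [436.7, 141.0, 250.4]
eef_rot: [-0.038, 0.999, 0.0, 0.0]
force: [1.3, 1.0, 0.5]
grip_width: 43.8
grasp_force: 0.0
```

```bash
python3 -c "
from h import *
go([615,-160,240],np.radians(5.7))"
```

```text
shift [-155.05 -313.66   10.35] turn [ 0.0002  0.0005 -0.0239] time 1.83 pos [436.7  141.05 250.35] F [1.3  1.   0.51] M [-0.02 -0.03 -0.01] w 43.84 gf 0.0
```

Call:
jog_arm --rows '[[[-155, -314, 10], [0, 0, -0.024], 0.4], [[-155, -314, 10], [0, 0, -0.024], 0.4], [[-155, -314, 10], [0, 0, -0.024], 0.4], [[-155, -314, 10], [0, 0, -0.024], 0.4], [[-155, -314, 10], [0, 0, -0.024], 0.4]]'

```text
time: 2.25
tool_pos: [541.8, -39.5, 244.2]
eef_rot: [-0.047, 0.999, -0.0, 0.0]
force: [0.3, 0.3, -0.0]
grip_width: 35.5
grasp_force: 0.0
```

```bash
python3 -c "
from h import *
go([615,-160,240],np.radians(5.7))"
```

```text
shift [ -61.56 -126.81    4.26] turn [-0.0001  0.0002 -0.0058] time 2.25 pos [541.85 -39.5  244.24] F [ 0.31  0.27 -0.02] M [ 0.08 -0.02  0.02] w 35.48 gf 0.0
```

Call:
jog_arm --rows '[[[-61, -127, 4], [0, 0, -0.003], 0.4], [[-61, -127, 4], [0, 0, -0.003], 0.4], [[-61, -127, 4], [0, 0, -0.003], 0.4], [[-61, -127, 4], [0, 0, -0.003], 0.4], [[-61, -127, 4], [0, 0, -0.003], 0.4]]'

```text
time: 2.67
tool_pos: [614.5, -161.4, 238.8]
eef_rot: [-0.047, 0.999, 0.0, -0.0]
force: [-1.0, 0.1, -0.3]
grip_width: 35.3
grasp_force: 0.0
```

```bash
cat > slot.py <<'E'
from h import *
np.set_printoptions(precision=1,suppress=True)
go([615,-160,240],np.radians(5.7))
p=bot.read_camera('wrist'); save(p,'w_slot')
for d in bot.tip_of(p,'slot')[:2]: print(d, at_z(p,d['at'],90))
P=cloud(p); m=(abs(P[...,2]-90)<6)&(abs(P[...,0]-590)<110)&(abs(P[...,1]+160)<110)
print('top z',np.median(P[m][:,2]), cv2.minAreaRect(P[m][:,:2].astype(np.float32)))
E
python3 slot.py; cd pics; python3 -c "
import cv2;a=cv2.imread('w_slot.png');cv2.imwrite('w_slot2.png',cv2.resize(a,(800,600)))"
```

```text
shift [-0.6  1.4 -1.2] turn [ 0. -0. -0.] time 2.67 pos [ 614.5 -161.4  238.8] F [-1.   0.1 -0.3] M [ 0.1 -0.  -0. ] w 35.34 gf 0.0
{'at': [278.6, 209.7], 'conf': 0.62} [ 619.2 -161.    90. ]
top z 90.59335758541758 ((583.3191528320312, -163.94046020507812), (161.65721130371094, 172.78329467773438), 5.724754810333252)
```

View pics/w_slot2.png

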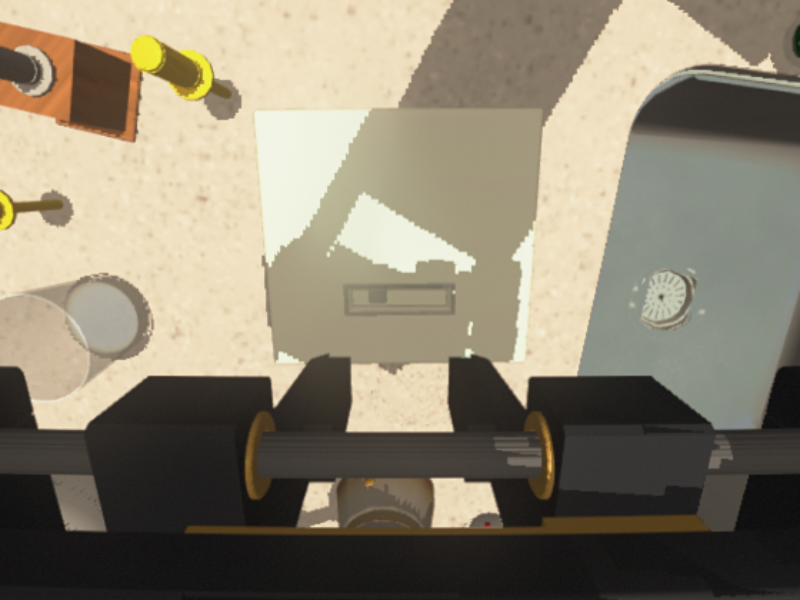

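The slot rim spans (345,283) to (455,314). Inside it is a dark square at about (378,296), possibly the tab, left of the slot's middle. I'll measure both more precisely.

```bash
cat > s2.py <<'E'
from h import *
np.set_printoptions(precision=1,suppress=True,linewidth=200)
p=bot.read_camera('wrist'); P=cloud(p)
c=p['image'].mean(2)[192:226,232:328].astype(np.uint8)
cv2.imwrite('pics/z.png',cv2.resize(cv2.cvtColor(p['image'],cv2.COLOR_RGB2BGR)[190:228,230:330],(800,304),interpolation=0))
a=np.radians(5.7); ex=np.array([np.cos(a),np.sin(a)]); ey=np.array([-ex[1],ex[0]])
for v in (204,207,210,213): print(v,'z',P[v,238:324:3,2]-90)
d=P[...,:2]-np.array([619,-161]); 
print('v at y',d[209,238:324:3]@ey)
E
python3 s2.py
```

```text
204 z [  2.3  -1.4 -49.3 -48.8 -50.2 -49.6 -21.8 -21.7 -21.6 -23.2 -50.2 -49.4 -48.  -49.6 -50.  -49.5 -49.  -49.5 -49.1 -49.5 -50.4 -49.7 -49.5 -51.   -1.2   0.8   1.    0.5  -0.8]
207 z [  2.   -0.3 -48.9 -48.9 -49.9 -49.9 -22.3 -22.5 -23.  -20.6 -49.9 -47.9 -49.8 -49.4 -49.3 -48.7 -50.1 -48.5 -49.5 -50.3 -49.  -49.  -49.9 -48.7  -1.4   1.2   0.7   0.1   1.1]
210 z [  1.7  -1.4 -49.1 -49.5 -49.4 -49.1 -22.1 -23.9 -21.8 -23.2 -47.7 -49.2 -49.9 -49.2 -49.5 -48.7 -49.7 -48.3 -48.4 -49.2 -49.6 -50.7 -48.6 -49.   -1.9   0.6   0.4   0.4   0.1]
213 z [  2.1  -1.  -50.1 -47.3 -48.4 -48.7 -49.3 -48.6 -48.7 -48.3 -48.7 -50.2 -49.2 -50.2 -49.9 -49.2 -47.5 -49.  -49.  -49.4 -49.3 -49.3 -49.3 -48.2  -0.9   2.2   1.7  -0.1   0.6]
v at y [-34.2 -31.8 -34.5 -31.3 -28.  -24.7 -19.2 -16.2 -13.2 -10.2  -8.1  -4.9  -1.6   1.7   5.    8.3  11.6  14.9  18.2  21.5  24.8  28.3  31.4  34.7  32.9  35.5  38.4  41.3  44.1]
```

View pics/z.png

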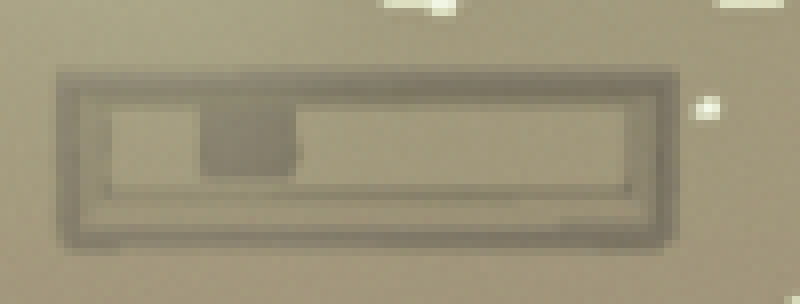

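The tab is visible: dark square at crop (200–297, 100–180), about 22 mm below the top. The rim outline is (57,68) to (680,252).

```bash
cat > s3.py <<'E'
from h import *
np.set_printoptions(precision=1,suppress=True,linewidth=200)
p=bot.read_camera('wrist'); f=lambda x,y:(x/8+229.5,y/8+189.5)
a=np.radians(5.7); ex=np.array([np.cos(a),np.sin(a)]); ey=np.array([-ex[1],ex[0]])
cs=[at_z(p,f(*q),90)[:2] for q in ((57,68),(680,68),(672,252),(65,252))]
c=np.mean(cs,0); print('rim',c,[((q-c)@ex,(q-c)@ey) for q in cs])
t=[at_z(p,f(*q),68)[:2] for q in ((200,140),(297,140),(248,180))]
print('tab',[((q-c)@ex,(q-c)@ey) for q in t])
go([493,-408,240],a)
E
python3 s3.py
```

```text
rim [ 618.9 -159.6] [(np.float64(-11.197008332225193), np.float64(-36.01439321262765)), (np.float64(-11.094595997761665), np.float64(36.1112570276184)), (np.float64(11.19873544988999), np.float64(35.83058350950166)), (np.float64(11.09286888009687), np.float64(-35.92744732449244))]
tab [(np.float64(3.1662115860508337), np.float64(-21.45719516787092)), (np.float64(3.1846170804738256), np.float64(-9.243184405711968)), (np.float64(8.401867957119766), np.float64(-15.50448090902749))]
shift [ 144.5 -238.     0.4] turn [ 0. -0. -0.] time 2.87 pos [ 613.5 -157.   240.5] F [0.8 1.1 0. ] M [ 0.1  0.1 -0. ] w 35.1 gf 0.0
```

Call:
jog_arm --rows '[[[145, -238, 0], [0, 0, 0], 0.4], [[145, -238, 0], [0, 0, 0], 0.4], [[145, -238, 0], [0, 0, 0], 0.4], [[145, -238, 0], [0, 0, 0], 0.4], [[145, -238, 0], [0, 0, 0], 0.4]]'

```text
time: 3.28
tool_pos: [522.3, -345.8, 241.0]
eef_rot: [-0.049, 0.999, -0.0, 0.0]
force: [1.1, 0.7, -0.1]
grip_width: 35.0
grasp_force: 0.0
```

```bash
python3 -c "
from h import *
go([493,-408,240],np.radians(5.7))"
```

```text
shift [ 35.26 -59.01   1.05] turn [-0.0005  0.0006 -0.0007] time 3.28 pos [ 522.27 -345.8   241.04] F [ 1.05  0.71 -0.09] M [ 0.02 -0.   -0.01] w 35.01 gf 0.0
```

Call:
jog_arm --rows '[[[35, -59, 0], [0, 0, 0], 0.4], [[35, -59, 0], [0, 0, 0], 0.4], [[35, -59, 0], [0, 0, 0], 0.4], [[35, -59, 0], [0, 0, 0], 0.4], [[35, -59, 0], [0, 0, 0], 0.4]]'

```text
time: 3.7
tool_pos: [494.7, -406.2, 240.7]
eef_rot: [-0.049, 0.999, 0.0, 0.0]
force: [-0.3, 0.4, -0.2]
grip_width: 35.3
grasp_force: 0.0
```

```bash
cat > k.py <<'E'
from h import *
np.set_printoptions(precision=1,suppress=True,linewidth=200)
p=bot.read_camera('wrist'); save(p,'w_key'); P=cloud(p)
for l,z in (('key',66),('stand_hole',66),('stand',0)):
    for d in bot.tip_of(p,l)[:2]: print(l,d, at_z(p,d['at'],z))
m=(abs(P[...,2]-120)<2.5)&(abs(P[...,0]-493)<40)&(abs(P[...,1]+408)<40)
q=P[m]; print('grip top',len(q),q.mean(0) if len(q) else 0, cv2.minEnclosingCircle(q[:,:2].astype(np.float32)) if len(q) else 0)
m=(abs(P[...,2]-66)<1.8)&(abs(P[...,0]-493)<60)&(abs(P[...,1]+408)<60)
print('stand top',cv2.minAreaRect(P[m][:,:2].astype(np.float32)))
go([493,-408,240])
E
python3 k.py
```

```text
key {'at': [282.5, 200.1], 'conf': 0.87} [ 496.2 -402.1   66. ]
key {'at': [376.1, 201.8], 'conf': 0.68} [ 488.5 -307.5   66. ]
stand_hole {'at': [278.7, 200.4], 'conf': 0.76} [ 496.9 -405.9   66. ]
stand {'at': [278.8, 188.3], 'conf': 0.69} [ 497.5 -405.8    0. ]
grip top 357 [ 497.1 -405.4  120.2] ((497.6291198730469, -405.40228271484375), 9.293417930603027)
stand top ((497.8028259277344, -405.2469482421875), (50.16570281982422, 50.36201858520508), 81.59700012207031)
shift [ 2.  -1.4  0.5] turn [0. 0. 0.] time 3.9 pos [ 494.8 -406.4  240.5] F [ 0.2 -0.5  0.3] M [ 0.1 -0.   0. ] w 35.55 gf 0.0
```

View pics/w_key.png

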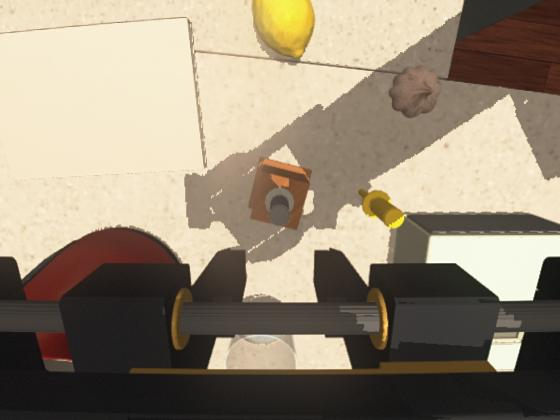

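The grey key stands in the wooden stand at pixel (278,203), with its axis at (497.5, -405.4). Yellow decoys are well clear. I descend to grasp.

Call:
jog_arm --rows '[[[-2.8, 0.8, 40], [0, 0, 0], 0.4], [[-2.8, 0.8, 80], [0, 0, 0], 0.4], [[-2.8, 0.8, 105], [0, 0, 0], 0.4], [[-2.8, 0.8, 105], [0, 0, 0], 0.4], [[-2.8, 0.8, 105], [0, 0, 0], 0.4]]'

```text
time: 4.32
tool_pos: [497.1, -406.1, 135.3]
eef_rot: [-0.049, 0.999, 0.001, -0.0]
force: [0.4, -0.3, -0.1]
grip_width: 35.4
grasp_force: 0.0
```

```bash
python3 -c "
from h import *
go([497.5,-405.4,98],np.radians(5.7))"
```

```text
shift [-0.54  0.64 37.28] turn [ 0.001  -0.0007 -0.0017] time 4.32 pos [ 497.06 -406.12  135.28] F [ 0.4  -0.27 -0.14] M [0.03 0.02 0.06] w 35.44 gf 0.0
```

Call:
jog_arm --rows '[[[-0.5, 0.6, 20], [0, 0, 0], 0.4], [[-0.5, 0.6, 37], [0, 0, 0], 0.4], [[-0.5, 0.6, 37], [0, 0, 0], 0.4], [[-0.5, 0.6, 37], [0, 0, 0], 0.15], [[-0.5, 0.6, 37], [0, 0, 0], 0.1]]' --grip_force 40

```text
time: 4.73
tool_pos: [498.0, -406.8, 100.8]
eef_rot: [-0.049, 0.999, -0.001, 0.001]
force: [0.3, 0.2, -0.2]
grip_width: 24.6
grasp_force: 0.0
```

Call:
jog_arm --rows '[[[0, 0, 0], [0, 0, 0], 0.1], [[0, 0, 0], [0, 0, 0], 0.1], [[0, 0, 0], [0, 0, 0], 0.1], [[0, 0, 0], [0, 0, 0], 0.1], [[0, 0, 0], [0, 0, 0], 0.1]]'

```text
time: 5.15
tool_pos: [497.8, -406.6, 100.4]
eef_rot: [-0.048, 0.999, -0.001, 0.001]
force: [0.2, 0.1, 7.4]
grip_width: 16.7
grasp_force: 40.0
```

```bash
python3 -c "
from h import *
go([497.5,-405.4,98],np.radians(5.7))"
```

```text
shift [0.23 1.28 2.39] turn [-0.0026  0.002  -0.0025] time 5.15 pos [ 497.84 -406.65  100.39] F [0.21 0.09 7.4 ] M [0.23 0.04 0.04] w 16.74 gf 40.0
```

Call:
jog_arm --rows '[[[0, 0, -3], [0, 0, 0], 0.1], [[0, 0, -8], [0, 0, 0], 0.1], [[0, 0, -14], [0, 0, 0], 0.1], [[0, 0, -20], [0, 0, 0], 0.1], [[0, 0, -20], [0, 0, 0], 0.1]]'

```text
time: 5.57
tool_pos: [497.6, -406.5, 120.0]
eef_rot: [-0.048, 0.999, -0.001, 0.001]
force: [-0.5, -0.5, -0.4]
grip_width: 16.9
grasp_force: 40.0
```

```bash
python3 -c "
from h import *
go([497.5,-405.4,198],np.radians(5.7))"
```

```text
shift [ -0.13   0.98 -78.04] turn [-0.002   0.0013 -0.0025] time 5.57 pos [ 497.59 -406.54  119.96] F [-0.54 -0.47 -0.39] M [ 0.02  0.   -0.02] w 16.92 gf 40.0
```

Call:
jog_arm --rows '[[[0, 0, -40], [0, 0, 0], 0.1], [[0, 0, -80], [0, 0, 0], 0.1], [[-25, 22, -95], [0.0, 0, 0], 0.1], [[-50, 50, -95], [0, 0, 0], 0.1], [[-50, 50, -95], [0, 0, 0], 0.1]]'

```text
time: 5.98
tool_pos: [545.3, -347.1, 214.6]
eef_rot: [-0.051, 0.999, -0.0, 0.001]
force: [0.5, -1.1, -0.6]
grip_width: 17.1
grasp_force: 40.0
```

```bash
python3 -c "
from h import *
go([620.4,-174.9,215],np.radians(5.7))"
```

```text
shift [-92.21 163.74  -0.17] turn [-0.0004  0.0027  0.002 ] time 5.98 pos [ 545.25 -347.14  214.65] F [ 0.45 -1.06 -0.65] M [ 0.07 -0.    0.04] w 17.11 gf 40.0
```

Call:
jog_arm --rows '[[[-92, 164, 0], [0, 0, 0], 0.1], [[-92, 164, 0], [0, 0, 0], 0.1], [[-92, 164, 0], [0, 0, 0], 0.1], [[-92, 164, 0], [0, 0, 0], 0.1], [[-92, 164, 0], [0, 0, 0], 0.1]]'

```text
time: 6.4
tool_pos: [618.8, -175.3, 213.0]
eef_rot: [-0.05, 0.999, 0.001, -0.0]
force: [0.8, 0.4, -0.8]
grip_width: 17.0
grasp_force: 40.0
```

```bash
cat > v.py <<'E'
from h import *
import sys
np.set_printoptions(precision=1,suppress=True,linewidth=200)
p=bot.read_camera('wrist'); s=bot.state()
cv2.imwrite('pics/%s.png'%sys.argv[1],cv2.resize(p['image'][150:330,200:360,::-1],(533,600),interpolation=3))
for l in ('key_tip','slot'):
    for d in bot.tip_of(p,l)[:2]: print(l,d, at_z(p,d['at'],90 if l=='slot' else s['tool_pos'][2]-94.4))
go([620.4,-174.9,215],np.radians(5.7))
E
python3 v.py v1
```

```text
key_tip {'at': [280.5, 219.3], 'conf': 0.89} [ 616.3 -173.9  118.5]
key_tip {'at': [164.1, 58.8], 'conf': 0.8} [ 513.2 -262.3  118.5]
slot {'at': [295.3, 217.9], 'conf': 0.91} [ 622.4 -160.5   90. ]
shift [-2.7  3.  -2.1] turn [ 0. -0.  0.] time 6.55 pos [ 618.  -178.2  212.8] F [-0.3 -0.9  0.3] M [0. 0. 0.] w 16.56 gf 40.0
```

View pics/v1.png

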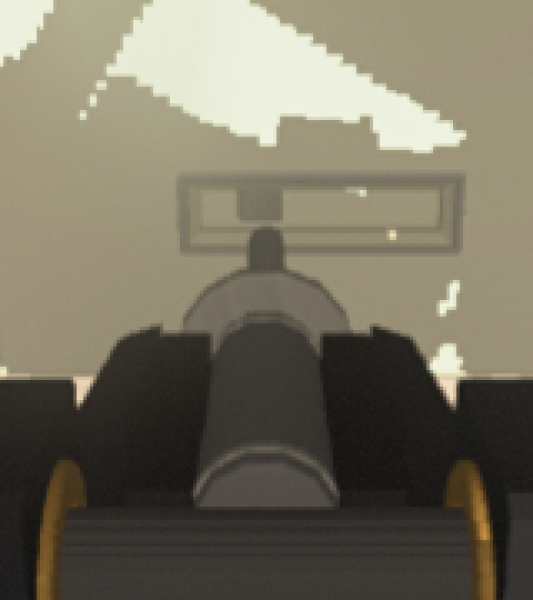

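The pin tip is at crop (266,228), just in front of the slot rim (178–466, 173–253), with the tab at (260,203). The arm was still settling, so I'll correct the position and measure again.

Call:
jog_arm --rows '[[[-2.5, 2, 4], [0, 0, 0], 0.1], [[-2.5, 2, 8], [0, 0, 0], 0.1], [[-2.5, 2, 11], [0, 0, 0], 0.1], [[-2.5, 2, 11], [0, 0, 0], 0.1], [[-2.5, 2, 11], [0, 0, 0], 0.1]]'

```text
time: 6.97
tool_pos: [619.8, -177.8, 201.9]
eef_rot: [-0.048, 0.999, 0.0, -0.0]
force: [-0.1, -0.0, -1.4]
grip_width: 17.1
grasp_force: 40.0
```

```bash
sed -i "s/^for l in/np.save('w2c.npy',p['world_to_cam'])\nfor l in/" v.py; python3 v.py v2
```

```text
key_tip {'at': [161.9, 55.0], 'conf': 0.93} [ 511.6 -265.9  107.8]
key_tip {'at': [279.6, 220.4], 'conf': 0.89} [ 618.1 -177.2  107.8]
slot {'at': [298.2, 218.7], 'conf': 0.63} [ 620.6 -161.7   90. ]
shift [ -0.6   2.5 -12.6] turn [-0.  0. -0.] time 7.12 pos [ 620.1 -177.4  202.4] F [ 0.5  1.4 -0.5] M [ 0.1 -0.1 -0. ] w 16.58 gf 40.0
```

View pics/v2.png

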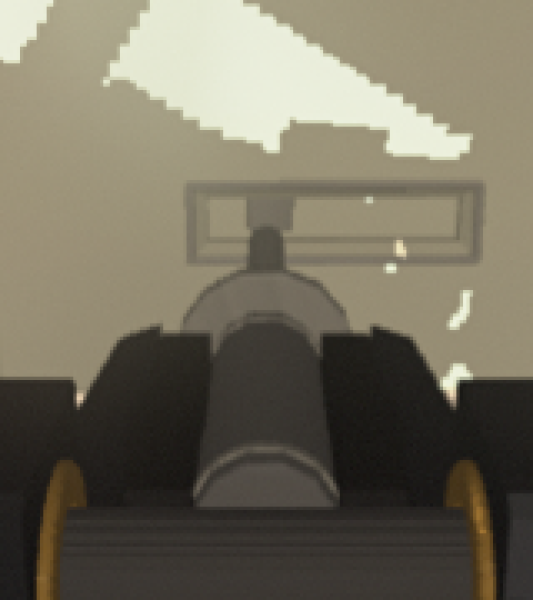

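```bash
cat > s4.py <<'E'
from h import *
np.set_printoptions(precision=1,suppress=True,linewidth=200)
p=bot.read_camera('wrist'); s=bot.state(); print(s['tool_pos'])
print(np.abs(np.array(p['world_to_cam'])-np.load('w2c.npy')).max())
f=lambda x,y:(x/3.331+199.65,y/3.333+149.65)
a=np.radians(5.7); ex=np.array([np.cos(a),np.sin(a)]); ey=np.array([-ex[1],ex[0]])
cs=[at_z(p,f(*q),90)[:2] for q in ((187,181),(486,181),(483,263),(187,263))]
c=np.mean(cs,0); print('rim',c,[((q-c)@ex,(q-c)@ey) for q in cs])
t=at_z(p,f(266,228),s['tool_pos'][2]-94.4)[:2]+4*ex
print('tip',t,(t-c)@ex,(t-c)@ey)
for q in ((247,215),(294,215)): g=at_z(p,f(*q),68)[:2]; print('tab',(g-c)@ex,(g-c)@ey)
E
python3 s4.py
```

```text
[ 620.1 -177.3  202.4]
0.31442122028045105
rim [ 619.  -159.7] [(np.float64(-10.506805116806676), np.float64(-36.12802235561791)), (np.float64(-10.364958962917482), np.float64(36.14383230528014)), (np.float64(10.524366469849115), np.float64(36.58617584926456)), (np.float64(10.347397609874935), np.float64(-36.60198579892673))]
tip [ 620.7 -176.7] -0.022118427508546628 -17.091632724758476
tab 4.348574975420152 -22.103982737379667
tab 4.375259911980359 -9.602060766849322
```

The tip is centred in x and 1.4 mm from the tab centre along y. I enter the slot slowly.

Call:
jog_arm --rows '[[[0, 1.4, 2], [0, 0, 0], 0.1], [[0, 1.4, 6], [0, 0, 0], 0.1], [[0, 1.4, 9], [0, 0, 0], 0.1], [[0, 1.4, 12], [0, 0, 0], 0.1], [[0, 1.4, 14], [0, 0, 0], 0.1]]'

```text
time: 7.58
tool_pos: [619.9, -175.6, 187.6]
eef_rot: [-0.049, 0.999, 0.0, -0.0]
force: [0.4, 0.9, -1.2]
grip_width: 16.8
grasp_force: 40.0
```

Call:
jog_arm --rows '[[[0, 0, 2], [0, 0, 0], 0.1], [[0, 0, 4], [0, 0, 0], 0.1], [[0, 0, 6], [0, 0, 0], 0.1], [[0, 0, 8], [0, 0, 0], 0.1], [[0, 0, 8], [0, 0, 0], 0.1]]'

```text
time: 8.0
tool_pos: [619.8, -175.7, 179.7]
eef_rot: [-0.048, 0.999, 0.0, -0.0]
force: [-0.6, -0.1, -0.9]
grip_width: 16.7
grasp_force: 40.0
```

Call:
jog_arm --rows '[[[0, 0, 2], [0, 0, 0], 0.1], [[0, 0, 4], [0, 0, 0], 0.1], [[0, 0, 6], [0, 0, 0], 0.1], [[0, 0, 8], [0, 0, 0], 0.1], [[0, 0, 8], [0, 0, 0], 0.1]]'

```text
time: 8.42
tool_pos: [619.8, -175.6, 171.7]
eef_rot: [-0.048, 0.999, 0.0, -0.0]
force: [0.4, 0.6, -1.2]
grip_width: 16.8
grasp_force: 40.0
```

In the slot with no side force. I feel for the tab.

Call:
jog_arm --rows '[[[0, 0, 1], [0, 0, 0], 0.1], [[0, 0, 2], [0, 0, 0], 0.1], [[0, 0, 3], [0, 0, 0], 0.1], [[0, 0, 4], [0, 0, 0], 0.1], [[0, 0, 5], [0, 0, 0], 0.1]]'

```text
time: 8.83
tool_pos: [620.0, -175.7, 167.1]
eef_rot: [-0.048, 0.999, -0.0, 0.0]
force: [0.0, -0.2, -0.5]
grip_width: 16.9
grasp_force: 40.0
```

Call:
jog_arm --rows '[[[0, 0, 1], [0, 0, 0], 0.1], [[0, 0, 2], [0, 0, 0], 0.1], [[0, 0, 3], [0, 0, 0], 0.1], [[0, 0, 3], [0, 0, 0], 0.1]]'

```text
time: 9.17
tool_pos: [619.9, -175.7, 164.0]
eef_rot: [-0.048, 0.999, 0.0, -0.0]
force: [0.6, 0.6, -1.7]
grip_width: 16.9
grasp_force: 40.0
```

Call:
jog_arm --rows '[[[0, 0, 1], [0, 0, 0], 0.1], [[0, 0, 2], [0, 0, 0], 0.1], [[0, 0, 2], [0, 0, 0], 0.1]]'

```text
time: 9.42
tool_pos: [619.9, -175.7, 162.0]
eef_rot: [-0.048, 0.999, 0.0, -0.0]
force: [0.4, -0.7, -0.9]
grip_width: 16.7
grasp_force: 40.0
```

Call:
jog_arm --rows '[[[0, 0, 0.7], [0, 0, 0], 0.1], [[0, 0, 1.5], [0, 0, 0], 0.1], [[0, 0, 1.5], [0, 0, 0], 0.1]]'

```text
time: 9.67
tool_pos: [620.4, -175.8, 161.6]
eef_rot: [-0.048, 0.999, -0.0, 0.001]
force: [-0.0, 1.0, 3.8]
grip_width: 17.0
grasp_force: 40.0
```

Call:
jog_arm --rows '[[[0, 0, 0.7], [0, 0, 0], 0.1], [[0, 0, 1.5], [0, 0, 0], 0.1], [[0, 0, 1.5], [0, 0, 0], 0.1]]'

```text
time: 9.92
tool_pos: [620.6, -175.9, 160.6]
eef_rot: [-0.048, 0.999, -0.001, 0.001]
force: [-0.3, 0.8, 7.8]
grip_width: 17.1
grasp_force: 40.0
```

Contact at TCP z≈161.7. I press gently.

Call:
jog_arm --rows '[[[0, 0, 0.7], [0, 0, 0], 0.1], [[0, 0, 1.5], [0, 0, 0], 0.1], [[0, 0, 1.5], [0, 0, 0], 0.1]]'

```text
time: 10.17
tool_pos: [620.6, -175.9, 159.2]
eef_rot: [-0.048, 0.999, -0.001, 0.001]
force: [-0.2, 0.1, 8.3]
grip_width: 16.5
grasp_force: 40.0
```

Call:
jog_arm --rows '[[[0, 0, 0.7], [0, 0, 0], 0.1], [[0, 0, 1.5], [0, 0, 0], 0.1], [[0, 0, 1.5], [0, 0, 0], 0.1]]'

```text
time: 10.42
tool_pos: [620.7, -176.0, 157.9]
eef_rot: [-0.048, 0.999, -0.001, 0.002]
force: [0.3, 0.3, 8.6]
grip_width: 17.0
grasp_force: 40.0
```

Call:
jog_arm --rows '[[[0, 0, 0.7], [0, 0, 0], 0.1], [[0, 0, 1.2], [0, 0, 0], 0.1], [[0, 0, 1.2], [0, 0, 0], 0.1]]'

```text
time: 10.67
tool_pos: [620.8, -176.0, 156.8]
eef_rot: [-0.048, 0.999, -0.001, 0.002]
force: [0.1, 0.8, 9.7]
grip_width: 16.7
grasp_force: 40.0
```

```bash
cat > d.py <<'E'
from h import *
go([0,0,0]); 
p=bot.read_camera('top'); P=cloud(p); a=np.radians(5.7); c=np.array([584,-163.3])
ex=np.array([np.cos(a),np.sin(a)]); L=(P[...,:2]-c)@ex; S=(P[...,:2]-c)@np.array([-ex[1],ex[0]])
m=(P[...,2]>25)&(P[...,2]<100)&(abs(S)<60)&(L<-70)&(L>-160)
print('front edge',np.percentile(L[m],[0.5,2,10]),m.sum())
E
python3 d.py
```

```text
shift [601.28 235.55 154.47] turn [0. 0. 0.] time 10.67 pos [ 620.75 -175.96  156.79] F [0.12 0.77 9.71] M [0.17 0.02 0.02] w 16.75 gf 40.0
front edge [-81.22642647 -81.02365459 -80.7787991 ] 148
```

About 5 mm down; a little more to release.

Call:
jog_arm --rows '[[[0, 0, 0.6], [0, 0, 0], 0.1], [[0, 0, 1.2], [0, 0, 0], 0.1], [[0, 0, 1.2], [0, 0, 0], 0.1]]'

```text
time: 10.97
tool_pos: [620.6, -175.9, 155.3]
eef_rot: [-0.048, 0.999, -0.001, 0.001]
force: [0.1, 0.4, 7.2]
grip_width: 16.8
grasp_force: 40.0
```

Call:
jog_arm --rows '[[[0, 0, 0.4], [0, 0, 0], 0.1], [[0, 0, 0.4], [0, 0, 0], 0.1], [[0, 0, 0.4], [0, 0, 0], 0.1], [[0, 0, 0.4], [0, 0, 0], 0.1], [[0, 0, 0.4], [0, 0, 0], 0.1]]'

```text
time: 11.38
tool_pos: [620.7, -175.9, 155.0]
eef_rot: [-0.048, 0.999, -0.001, 0.001]
force: [-0.9, 1.4, 7.7]
grip_width: 17.2
grasp_force: 40.0
```

```bash
python3 d.py
```

```text
shift [601.15 235.47 152.9 ] turn [0. 0. 0.] time 11.38 pos [ 620.67 -175.95  154.97] F [-0.91  1.42  7.7 ] M [ 0.18 -0.01 -0.03] w 17.17 gf 40.0
front edge [-92.66262893 -92.53644596 -92.28970874] 205
```

The latch released and the drawer is moving, so I hold for about 4 s.

Call:
jog_arm --rows '[[[0, 0, 0], [0, 0, 0], 0.1], [[0, 0, 0], [0, 0, 0], 0.1], [[0, 0, 0], [0, 0, 0], 0.1], [[0, 0, 0], [0, 0, 0], 0.1], [[0, 0, 0], [0, 0, 0], 0.1]]'

```text
time: 11.85
tool_pos: [620.7, -176.0, 155.0]
eef_rot: [-0.048, 0.999, -0.001, 0.001]
force: [-0.4, 0.5, 8.2]
grip_width: 16.8
grasp_force: 40.0
```

Call:
jog_arm --rows '[[[0, 0, 0], [0, 0, 0], 0.1], [[0, 0, 0], [0, 0, 0], 0.1], [[0, 0, 0], [0, 0, 0], 0.1], [[0, 0, 0], [0, 0, 0], 0.1], [[0, 0, 0], [0, 0, 0], 0.1]]'

```text
time: 12.27
tool_pos: [620.7, -176.0, 155.0]
eef_rot: [-0.048, 0.999, -0.001, 0.001]
force: [0.2, -0.0, 9.0]
grip_width: 16.4
grasp_force: 40.0
```

Call:
jog_arm --rows '[[[0, 0, 0], [0, 0, 0], 0.1], [[0, 0, 0], [0, 0, 0], 0.1], [[0, 0, 0], [0, 0, 0], 0.1], [[0, 0, 0], [0, 0, 0], 0.1], [[0, 0, 0], [0, 0, 0], 0.1]]'

```text
time: 12.68
tool_pos: [620.7, -176.0, 155.0]
eef_rot: [-0.048, 0.999, -0.001, 0.001]
force: [0.6, 0.3, 7.9]
grip_width: 17.0
grasp_force: 40.0
```

Call:
jog_arm --rows '[[[0, 0, 0], [0, 0, 0], 0.1], [[0, 0, 0], [0, 0, 0], 0.1], [[0, 0, 0], [0, 0, 0], 0.1], [[0, 0, 0], [0, 0, 0], 0.1], [[0, 0, 0], [0, 0, 0], 0.1]]'

```text
time: 13.1
tool_pos: [620.7, -175.9, 155.0]
eef_rot: [-0.048, 0.999, -0.001, 0.001]
force: [0.2, -0.6, 6.8]
grip_width: 16.9
grasp_force: 40.0
```

Call:
jog_arm --rows '[[[0, 0, 0], [0, 0, 0], 0.1], [[0, 0, 0], [0, 0, 0], 0.1], [[0, 0, 0], [0, 0, 0], 0.1], [[0, 0, 0], [0, 0, 0], 0.1], [[0, 0, 0], [0, 0, 0], 0.1]]'

```text
time: 13.52
tool_pos: [620.7, -176.0, 155.0]
eef_rot: [-0.048, 0.999, -0.001, 0.001]
force: [-0.0, 0.8, 8.2]
grip_width: 16.7
grasp_force: 40.0
```

Call:
jog_arm --rows '[[[0, 0, 0], [0, 0, 0], 0.1], [[0, 0, 0], [0, 0, 0], 0.1], [[0, 0, 0], [0, 0, 0], 0.1], [[0, 0, 0], [0, 0, 0], 0.1], [[0, 0, 0], [0, 0, 0], 0.1]]'

```text
time: 13.93
tool_pos: [620.7, -175.9, 155.0]
eef_rot: [-0.048, 0.999, -0.001, 0.001]
force: [1.2, 0.1, 7.5]
grip_width: 16.6
grasp_force: 40.0
```

Call:
jog_arm --rows '[[[0, 0, 0], [0, 0, 0], 0.1], [[0, 0, 0], [0, 0, 0], 0.1], [[0, 0, 0], [0, 0, 0], 0.1], [[0, 0, 0], [0, 0, 0], 0.1], [[0, 0, 0], [0, 0, 0], 0.1]]'

```text
time: 14.35
tool_pos: [620.7, -175.9, 155.0]
eef_rot: [-0.048, 0.999, -0.001, 0.001]
force: [0.9, 0.3, 7.4]
grip_width: 17.0
grasp_force: 40.0
```

```bash
python3 d.py; python3 d.py
```

```text
shift [601.16 235.49 152.91] turn [0. 0. 0.] time 14.35 pos [ 620.68 -175.95  154.99] F [0.93 0.29 7.42] M [ 0.11 -0.03  0.01] w 17.0 gf 40.0
front edge [-125.56941656 -125.5512424  -125.4287406 ] 221
shift [601.16 235.46 152.9 ] turn [0. 0. 0.] time 14.4 pos [ 620.68 -175.94  154.99] F [-0.18  1.1   8.41] M [ 0.16 -0.06  0.06] w 16.75 gf 40.0
front edge [-125.67657556 -125.63565948 -125.44116253] 219
```

Call:
jog_arm --rows '[[[0, 0, 0], [0, 0, 0], 0.1], [[0, 0, 0], [0, 0, 0], 0.1], [[0, 0, 0], [0, 0, 0], 0.1], [[0, 0, 0], [0, 0, 0], 0.1], [[0, 0, 0], [0, 0, 0], 0.1]]'

```text
time: 14.87
tool_pos: [620.7, -175.9, 155.0]
eef_rot: [-0.048, 0.999, -0.001, 0.001]
force: [-0.4, 0.6, 7.5]
grip_width: 16.6
grasp_force: 40.0
```

Call:
jog_arm --rows '[[[0, 0, 0], [0, 0, 0], 0.1], [[0, 0, 0], [0, 0, 0], 0.1], [[0, 0, 0], [0, 0, 0], 0.1], [[0, 0, 0], [0, 0, 0], 0.1], [[0, 0, 0], [0, 0, 0], 0.1]]'

```text
time: 15.28
tool_pos: [620.7, -176.0, 155.0]
eef_rot: [-0.048, 0.999, -0.001, 0.001]
force: [-0.4, 0.1, 7.5]
grip_width: 16.8
grasp_force: 40.0
```

Call:
jog_arm --rows '[[[0, 0, 0], [0, 0, 0], 0.1], [[0, 0, 0], [0, 0, 0], 0.1], [[0, 0, 0], [0, 0, 0], 0.1], [[0, 0, 0], [0, 0, 0], 0.1], [[0, 0, 0], [0, 0, 0], 0.1]]'

```text
time: 15.7
tool_pos: [620.7, -176.0, 155.0]
eef_rot: [-0.048, 0.999, -0.001, 0.001]
force: [0.2, 0.8, 7.7]
grip_width: 17.2
grasp_force: 40.0
```

```bash
python3 d.py
```

```text
shift [601.17 235.48 152.89] turn [0. 0. 0.] time 15.7 pos [ 620.68 -175.96  155.  ] F [0.17 0.81 7.68] M [ 0.13 -0.05  0.06] w 17.18 gf 40.0
front edge [-125.80518873 -125.68258574 -125.50810503] 221
```

The drawer has stopped moving at about 45 mm, fully out. I withdraw straight up.

Call:
jog_arm --rows '[[[0, 0, -4], [0, 0, 0], 0.1], [[0, 0, -12], [0, 0, 0], 0.1], [[0, 0, -24], [0, 0, 0], 0.1], [[0, 0, -42], [0, 0, 0], 0.1], [[0, 0, -60], [0, 0, 0], 0.1]]'

```text
time: 16.17
tool_pos: [619.7, -175.6, 214.2]
eef_rot: [-0.048, 0.999, 0.0, -0.001]
force: [-0.3, -0.4, -1.0]
grip_width: 16.6
grasp_force: 40.0
```

```bash
python3 -c "
from h import *
go([497.8,-406.6,215],np.radians(5.7))"
```

```text
shift [ 143.68 -218.12   -0.77] turn [ 0.0006 -0.001  -0.0026] time 16.17 pos [ 619.7  -175.6   214.21] F [-0.26 -0.39 -1.03] M [-0.01  0.   -0.02] w 16.59 gf 40.0
```

Call:
jog_arm --rows '[[[144, -218, -1], [0, 0, 0], 0.1], [[144, -218, -1], [0, 0, 0], 0.1], [[144, -218, -1], [0, 0, 0], 0.1], [[144, -218, -1], [0, 0, 0], 0.1], [[144, -218, -1], [0, 0, 0], 0.1]]'

```text
time: 16.58
tool_pos: [521.3, -361.3, 214.8]
eef_rot: [-0.049, 0.999, -0.0, -0.0]
force: [0.3, 0.1, -0.4]
grip_width: 16.9
grasp_force: 40.0
```

```bash
python3 -c "
from h import *
go([497.8,-406.6,190],np.radians(5.7))"
```

```text
shift [ 27.76 -42.83  24.85] turn [-0.     -0.     -0.0023] time 16.58 pos [ 521.28 -361.28  214.85] F [ 0.32  0.1  -0.44] M [ 0.05 -0.02 -0.01] w 16.87 gf 40.0
```

Call:
jog_arm --rows '[[[28, -43, 0], [0, 0, 0], 0.1], [[28, -43, 10], [0, 0, 0], 0.1], [[28, -43, 25], [0, 0, 0], 0.1], [[28, -43, 25], [0, 0, 0], 0.1], [[28, -43, 25], [0, 0, 0], 0.1]]'

```text
time: 17.0
tool_pos: [498.9, -404.7, 188.9]
eef_rot: [-0.049, 0.999, 0.001, -0.0]
force: [0.1, 0.1, -0.6]
grip_width: 16.6
grasp_force: 40.0
```

```bash
python3 -c "
from h import *
go([497.8,-406.6,170],np.radians(5.7))
for _ in range(4): bot.read_camera('wrist')
go([497.8,-406.6,170],np.radians(5.7))
p=bot.read_camera('wrist')
for l in ('key_tip','stand_hole'):
    for d in bot.tip_of(p,l)[:2]: print(l,d, at_z(p,d['at'],66 if l=='stand_hole' else 95.6))
"
```

```text
shift [ 1.23 -1.82 18.91] turn [ 0.0016 -0.0009 -0.0022] time 17.0 pos [ 498.87 -404.7   188.91] F [ 0.09  0.1  -0.59] M [ 0.01  0.04 -0.01] w 16.64 gf 40.0
shift [ 1.84 -1.51 20.25] turn [-0.0012  0.0008 -0.0014] time 17.2 pos [ 499.46 -404.9   190.24] F [ 0.21  0.04 -1.69] M [ 0.05 -0.01  0.04] w 16.34 gf 40.0
key_tip {'at': [281.7, 219.5], 'conf': 0.88} [ 497.19901769 -402.84193033   95.6       ]
key_tip {'at': [372.5, 199.8], 'conf': 0.79} [ 475.28485393 -337.16089073   95.6       ]
stand_hole {'at': [278.1, 211.5], 'conf': 0.82} [ 499.40877229 -405.47394131   66.        ]
```

Call:
jog_arm --rows '[[[2, -1.4, 6], [0, 0, 0], 0.1], [[2, -1.4, 12], [0, 0, 0], 0.1], [[2, -1.4, 18], [0, 0, 0], 0.1], [[2, -1.4, 20], [0, 0, 0], 0.1], [[2, -1.4, 20], [0, 0, 0], 0.1]]'

```text
time: 17.77
tool_pos: [496.7, -406.7, 168.1]
eef_rot: [-0.048, 0.999, 0.001, -0.001]
force: [0.1, 0.1, -0.5]
grip_width: 16.4
grasp_force: 40.0
```

Call:
jog_arm --rows '[[[0, 0, 3], [0, 0, 0], 0.1], [[0, 0, 5], [0, 0, 0], 0.1], [[0, 0, 7], [0, 0, 0], 0.1], [[0, 0, 9], [0, 0, 0], 0.1], [[0, 0, 10], [0, 0, 0], 0.1]]'

```text
time: 18.18
tool_pos: [496.9, -406.9, 158.9]
eef_rot: [-0.048, 0.999, 0.0, -0.0]
force: [-0.8, 0.2, -1.2]
grip_width: 17.0
grasp_force: 40.0
```

Call:
jog_arm --rows '[[[0, 0, 2], [0, 0, 0], 0.1], [[0, 0, 4], [0, 0, 0], 0.1], [[0, 0, 6], [0, 0, 0], 0.1], [[0, 0, 8], [0, 0, 0], 0.1], [[0, 0, 10], [0, 0, 0], 0.1]]'

```text
time: 18.6
tool_pos: [497.0, -406.9, 149.0]
eef_rot: [-0.048, 0.999, -0.0, -0.0]
force: [0.1, 1.4, -0.0]
grip_width: 16.6
grasp_force: 40.0
```

Call:
jog_arm --rows '[[[-0.5, 0.4, 4], [0, 0, 0], 0.1], [[-0.5, 0.4, 8], [0, 0, 0], 0.1], [[-0.5, 0.4, 12], [0, 0, 0], 0.1], [[-0.5, 0.4, 16], [0, 0, 0], 0.1], [[-0.5, 0.4, 20], [0, 0, 0], 0.1]]'

```text
time: 19.02
tool_pos: [497.4, -406.5, 128.7]
eef_rot: [-0.048, 0.999, 0.0, -0.0]
force: [0.3, 0.5, -0.3]
grip_width: 16.7
grasp_force: 40.0
```

Call:
jog_arm --rows '[[[0, 0, 4], [0, 0, 0], 0.1], [[0, 0, 8], [0, 0, 0], 0.1], [[0, 0, 12], [0, 0, 0], 0.1], [[0, 0, 16], [0, 0, 0], 0.1], [[0, 0, 20], [0, 0, 0], 0.1]]'

```text
time: 19.43
tool_pos: [497.4, -406.5, 108.8]
eef_rot: [-0.048, 0.999, 0.0, -0.0]
force: [-0.1, 0.6, -1.5]
grip_width: 17.0
grasp_force: 40.0
```

Call:
jog_arm --rows '[[[0, 0, 2], [0, 0, 0], 0.1], [[0, 0, 4], [0, 0, 0], 0.1], [[0, 0, 5], [0, 0, 0], 0.1], [[0, 0, 5], [0, 0, 0], 0.1], [[0, 0, 5], [0, 0, 0], 0.1]]'

```text
time: 19.85
tool_pos: [497.5, -406.5, 104.3]
eef_rot: [-0.048, 0.999, -0.0, 0.0]
force: [0.2, -0.2, -0.7]
grip_width: 17.0
grasp_force: 40.0
```

Call:
jog_arm --rows '[[[0, 0, 1], [0, 0, 0], 0.1], [[0, 0, 2], [0, 0, 0], 0.1], [[0, 0, 3], [0, 0, 0], 0.1], [[0, 0, 3], [0, 0, 0], 0.1]]'

```text
time: 20.18
tool_pos: [497.3, -406.4, 101.0]
eef_rot: [-0.048, 0.999, 0.0, -0.0]
force: [0.6, -0.3, -0.2]
grip_width: 16.9
grasp_force: 40.0
```

Call:
jog_arm --rows '[[[0, 0, 0.6], [0, 0, 0], 0.1], [[0, 0, 1.2], [0, 0, 0], 0.1], [[0, 0, 1.2], [0, 0, 0], 0.1]]'

```text
time: 20.43
tool_pos: [497.5, -406.5, 100.5]
eef_rot: [-0.048, 0.999, -0.0, 0.0]
force: [-1.7, 2.4, 2.4]
grip_width: 17.0
grasp_force: 40.0
```

The flange has seated at the same height as at grasp. I release and rise.

Call:
jog_arm --rows '[[[0, 0, 0], [0, 0, 0], 0.25], [[0, 0, 0], [0, 0, 0], 0.4], [[0, 0, 0], [0, 0, 0], 0.4], [[0, 0, 0], [0, 0, 0], 0.4], [[0, 0, 0], [0, 0, 0], 0.4]]'

```text
time: 20.85
tool_pos: [497.4, -406.5, 99.9]
eef_rot: [-0.048, 0.999, 0.0, -0.0]
force: [0.3, -0.8, -0.8]
grip_width: 35.2
grasp_force: 0.0
```

Call:
jog_arm --rows '[[[0, 0, -5], [0, 0, 0], 0.4], [[0, 0, -20], [0, 0, 0], 0.4], [[0, 0, -50], [0, 0, 0], 0.4], [[0, 0, -90], [0, 0, 0], 0.4], [[0, 0, -130], [0, 0, 0], 0.4]]'

```text
time: 21.27
tool_pos: [497.1, -406.1, 231.5]
eef_rot: [-0.048, 0.999, 0.001, -0.0]
force: [0.4, -0.7, 1.5]
grip_width: 35.1
grasp_force: 0.0
```

Call:
jog_arm --rows '[[[0, 0, -10], [0, 0, 0], 0.4], [[0, 0, -10], [0, 0, 0], 0.4], [[0, 0, -10], [0, 0, 0], 0.4]]'

```text
time: 21.52
tool_pos: [497.3, -406.3, 239.5]
eef_rot: [-0.048, 0.999, 0.0, -0.0]
force: [-0.7, 0.2, -1.4]
grip_width: 35.8
grasp_force: 0.0
```

```bash
python3 k.py; python3 d.py; python3 -c "
from h import *
p=bot.read_camera('scene'); cv2.imwrite('pics/end.png',cv2.resize(p['image'][130:340,140:440,::-1],(800,560)))"
```

```text
key {'at': [377.2, 200.3], 'conf': 0.86} [ 489.2 -307.2   66. ]
key {'at': [279.5, 197.9], 'conf': 0.85} [ 496.4 -405.5   66. ]
stand_hole {'at': [280.0, 199.6], 'conf': 0.82} [ 498.1 -404.9   66. ]
stand {'at': [279.8, 187.6], 'conf': 0.95} [ 498.7 -404.8    0. ]
grip top 366 [ 496.6 -405.8  120.3] ((497.23046875, -405.5703430175781), 9.410799026489258)
stand top ((497.9570617675781, -405.3420715332031), (50.08474349975586, 50.651100158691406), 81.49983978271484)
shift [ 4.2 -1.4 -1.9] turn [0. 0. 0.] time 21.72 pos [ 497.1 -406.1  238.1] F [ 0.5 -0.2  0.2] M [ 0.1  0.  -0. ] w 35.09 gf 0.0
shift [454.99 451.72 240.16] turn [0. 0. 0.] time 21.72 pos [ 497.09 -406.15  238.09] F [ 0.51 -0.23  0.23] M [ 0.11  0.01 -0.01] w 35.09 gf 0.0
front edge [-125.65947123 -125.55980843 -125.34255014] 346
```

View pics/end.png

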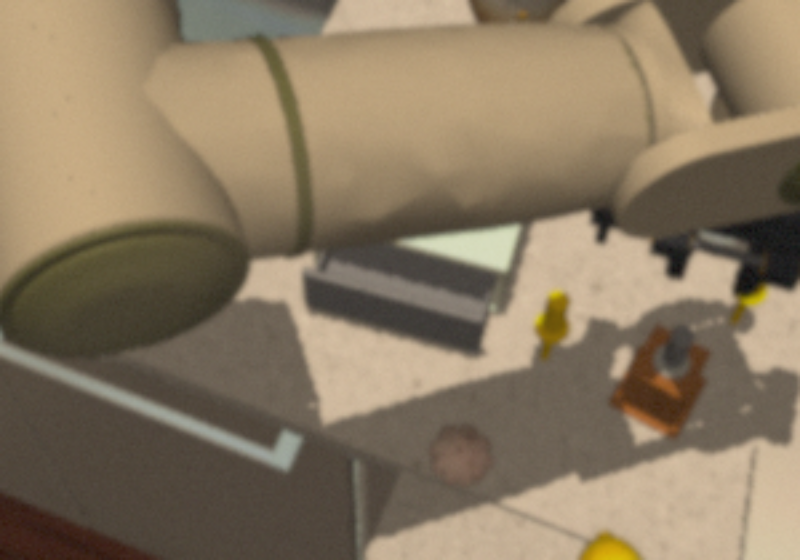

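The key is home in the stand at (675,350), with its grip top at 120 mm. The drawer is fully open at about (395,305), the bystanders haven't moved, and the robot is clear.

```bash
python3 -c "
from workcell import bot
print(bot.hand_in())"
```

```text
the job is handed in; nothing more can be done
None
```

The job is handed in at about 22 s: the drawer is open about 45 mm (all the way), the pin is back home in its stand, pressing the tab read at most about 10 N, and I saw no bystander moved.

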